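# Fit the stop post and index the gauge one hole

## Task

Take the round metal stop post out of the parts tray and stand it fully home in the socket of the sliding carriage of the gauge. Then pull up the black knob of the carriage's lock plunger, slide the carriage exactly one hole further away from the wooden fence, let the pin go fully down into that hole, and finish still gripping the knob with the pin held down there. Leave the beeswax and the eraser in their compartments.

Things in the scene. Friction and masses are not known exactly. Their poses are not given: they have to be found in the camera images.
- post_center (a point): The stop post: a plain round aluminium post, 22 mm diameter, 60 mm tall, with a 3 mm chamfer round its foot, about 60 g; loose, standing upright in one of the three compartments of the parts tray (which one varies). This point is its centre, 30 mm above its foot; its z axis is the post's axis, pointing up.
- tray: Low open wooden parts tray, 80 mm (its x) by 214 mm (its y), 22 mm high, fixed to the bench, with three compartments side by side along its y (centres at y = -68, 0 and +68 mm; walls 6 mm, floor 6 mm above the bench). Origin: centre of its underside. The post, a cake of beeswax and an eraser lie in it, one in each compartment.
- beeswax_center (a point): Block of beeswax, 36x52x19 mm, lying loose in a tray compartment; stays there. Point: its centre.
- eraser_center (a point): Eraser, 22x50x13 mm, lying loose in a tray compartment; stays there. Point: its centre.
- gauge: The gauge, fixed to the bench: a wooden board 360 mm (its x) by 100 mm (its y), 10 mm thick, with an upright wooden fence (80 mm high over the bench) across its -x end and a 300 mm long, 40 mm wide drilled aluminium rail along its x, top face 22 mm above the bench, with an end stop block at the +x end. The rail has four 12 mm holes in a row, 40 mm apart, at x = -10, 30, 70 and 110 mm. Origin: centre of its underside; +x points along the rail away from the fence.
- socket (a point): Centre of the mouth of the round socket in the carriage's top face, 57 mm above the bench: 25 mm diameter, 22 mm deep (flat bottom 35 mm above the bench), with a 2 mm chamfer. It is at the carriage's end nearer the fence and moves with the carriage. A post fully home stands 38 mm out of it, its centre 8 mm above this point. z up, x along the rail away from the fence.
- knob (a point): Centre of the lock plunger's round black knob: 20 mm diameter, 33 mm tall with a 26 mm lip at the top; it stands over the carriage's other end, 95 mm from the socket along the rail. With the plunger down this point is 88 mm above the bench, 31 mm above the carriage's top face and 17 mm below the knob's top. It moves with carriage and plunger. z up, x along the rail away from the fence.
- next_hole (a point): Centre of the mouth (rail top, 22 mm above the bench) of the rail hole that is next away from the fence, 40 mm from the hole in which the pin stands at the start. The knob must finally stand straight above it.
- carriage (a joint): Position of the carriage along the rail in m, growing away from the fence: about 0 in the starting hole, 0.040 in the next one, 0.080 in the last; travel -0.042 to 0.082. The dark steel carriage is 138 mm long, 64 mm wide, its top face 57 mm above the bench. It weighs about 0.5 kg and slides with a drag of about 2 N. The locked pin (8 mm in a 12 mm hole) leaves it about 2 mm of play each way.
- plunger (a joint): How far the lock plunger is pulled up, in m: 0 = pin fully down in a hole, 0.010 = pin just clear of the rail, 0.018 = upper stop. A spring pulls it down with about 4 N at 0 and 8 N at 0.014. When released over the rail between holes the pin rests on the rail at 0.010 and drops when it meets a hole.

How it is judged (in metres and radians):
On the way, in this order (a step that is already met when the one before it is completed fails the run):
1. the post stands fully home in the carriage's socket while the carriage is still in its first hole (horizontal distance between post_center and socket below 0.004 m and z of post_center in the frame of socket below 0.012 m and angle between post_center's own z axis and vertical below 0.12 rad and value of joint carriage below 0.006 m and value of joint plunger below 0.003 m), for 0.2 s.
2. the plunger is pulled clear of the rail by the knob (value of joint plunger above 0.009 m and value of joint carriage below 0.01 m), for 0.05 s.
At the end, for the whole second after the job is handed in: Carriage one hole further from the fence (0.040 m within 3.5 mm), pin down in that hole (plunger under 2 mm), fingers still holding the knob (over 2 N), post upright (within 0.12 rad) and fully home in the socket (within 4 mm in height and of its axis) (value of joint carriage between 0.0365 and 0.0435 m and value of joint plunger below 0.002 m and contact force between the fingers and plunger above 2 N and horizontal distance between post_center and socket below 0.004 m and z of post_center in the frame of socket below 0.012 m and angle between post_center's own z axis and vertical below 0.12 rad); the arm keeps its last pose, push and grip.
It fails at once if the beeswax or the eraser is lifted or pushed about (more than 30 mm) (distance of any of beeswax_center, eraser_center from where it was at the start of the episode above 0.03 m).
It fails at once if the carriage runs well past the next hole or back toward the fence (value of joint carriage above 0.065 m or value of joint carriage below -0.025 m).
It also fails if it takes over 58 s, if anything falls off the work surface, if the arm or the gripper's body presses on something with over 40 N, if the wrist force passes 120 N, or if a joint passes its speed limit or range.

## Robot

A 7-joint arm with a two-finger parallel gripper is mounted at the origin on a cart in front of the work surface, level with it; the furniture and walls round the work are solid. World frame = base frame: x ahead of the robot, y to its left, z up, the work surface at z = 0. Lengths are in mm, angles in rad, forces in N, time in s.
With the tool pointing down it reaches from about 425 to 950 mm from the base axis. Payload 4.7 kg.
Tool frame: the origin (TCP) lies at the centre of the arm's flange, where the gripper is bolted on; the fingertips stand 173 mm ahead of it and the grasp point (between the pads) lies 155 mm ahead of it; z points along the fingers, y is the direction in which the jaws open and shut (so a half turn about z gives the same grasp; the last joint's range is limited). The gripper opens to 85 mm and grips with 20 to 120 N. Pads are 22 mm wide; open, the fingers measure 114 mm over their backs; the gripper's body (76 mm by 85 mm) begins 54 mm behind the grasp point. The pads swing forward as they close: fully open they stand 13 mm farther back than shut.
Start: joints at [-1.325, 0.469, -0.049, 1.532, 0.024, 1.141, -0.082], TCP at [183.126, 649.689, 404.735] pointing down, gripper open.
Joint ranges: [-2.59, 2.59], [-0.33, 1.99], [-1.39, 1.29], [0.1, 2.45], [-1.04, 4.18], [0.21, 1.99], [-2.66, 2.66]. Speed limits (rad/s): [2.57, 2.57, 3.14, 3.14, 3.14, 3.14, 3.14].

## Interface

Orientations are given as a unit quaternion [x, y, z, w].
In Python, from workcell import monitor, snapshot, camera_model, env gives the robot as it stands.
- The arm moves only by the tool step_arm, never from a script. Its argument "increments" is a list of rows, each a list of 4 numbers: the shift along the tool's x, y, z in mm, then the turn about the tool's z in degrees. A call has 1 to 10 rows; each row is the pose to reach, as a shift and turn from the pose commanded when the call began, along the tool's axes at that moment; what a row does not reach only later rows make up. A row lasts 1/8 s, in which the tool goes at most 62.5 mm and 10.7 degrees, less where a joint would pass 70% of its speed; a pose out of reach is approached as far as the arm can. A call with a gripper value outside its range is refused whole. "claw" is the finger opening in mm, from 0 to 85.4, set as the call begins (left out, the last holds). The fingers move at their own pace and stop on an object; the grip force is fixed at half the most. Time passes only in rows, so rows that repeat a pose let the fingers close. It gives the time, the measured TCP pose, the force and the opening at its end, in the units of the state.
- monitor.state(): the state, without advancing time (a new reading comes with each control period).
- snapshot(name): name is "scene" or "top" or "wrist"; returns the picture (480x640x3 uint8, blue, green, red); there is no depth.
- camera_model(name): a dict with "fx", "fy", "cx", "cy" (pixels), "dist" ([k1, k2, p1, p2, k3] as OpenCV has them; the pictures are not rectified), "T" (4x4, takes a point from camera to world coordinates). Camera axes: x right, y down, z forward; pixel columns grow to the right and rows downward; lengths in mm; the calibration is good to about 2 mm. A picture is of the moment at which its call begins: read the wrist's pose just before it. camera_model takes no time and is no camera call; for the wrist camera it gives the pose at the moment of the call.
- env.hand_in(): hands the job in, once; it reports no verdict.
The state is a dict: "t": time; "q": joint angles; "dq": joint speeds; "tau": joint torques, N m; "tool_pos": TCP position; "tool_rot": TCP orientation; "wrist_force": force on the tool from outside, world axes, zero at the start; "torque": the same for the moment, N m; "gripper_width": finger opening in mm.
Only numpy, scipy, OpenCV 4.12 (cv2) and the standard library are available. Lean on these libraries where they do the work, as an engineer would, in place of code of your own. Each camera call takes 0.05 s, during which the arm holds its last target. There are 200 camera calls.

## Working session

There is one attempt and no reset: what is moved stays moved. The work goes in short steps, Python scripts to look and compute and a tool call to move; the robot and the scene stay as the last step left them, time stands still between calls to the robot, and variables do not carry over. Pictures are saved under pics/ and viewed, about 8 in all and at most 12, crops included, and the job is handed in when it is done.

Besides the shell and the picture viewer there is one more tool, called after "Call:" as name(argument=value, ...), one argument or row to a line, values as JSON. step_arm: Moves the arm, as the interface text tells. Its arguments: {"type":"object","properties":{"increments":{"type":"array","items":{"type":"array","items":{"type":"number"}}},"claw":{"type":"number"}},"required":["increments"]}

```bash
ls; mkdir -p pics; python3 - <<'E'
from workcell import monitor, snapshot, camera_model, env
import cv2,numpy as np
for n in ("scene","top"):
    cv2.imwrite(f"pics/{n}0.png",snapshot(n)); m=camera_model(n); print(n,{k:np.round(v,3).tolist() for k,v in m.items()})
s=monitor.state();print(s)
E
```

```text
pics
scene {'fx': 461.093, 'fy': 461.093, 'cx': 319.663, 'cy': 241.308, 'dist': [-0.073, 0.0, 0.0, 0.0, 0.0], 'T': [[-0.955, 0.133, -0.265, 768.341], [0.296, 0.432, -0.852, 965.706], [0.001, -0.892, -0.452, 565.747], [0.0, 0.0, 0.0, 1.0]]}
top {'fx': 451.955, 'fy': 451.955, 'cx': 319.494, 'cy': 241.423, 'dist': [0.029, 0.0, 0.0, 0.0, 0.0], 'T': [[-0.02, -0.992, 0.121, 378.025], [-0.999, 0.017, -0.028, 31.874], [0.026, -0.121, -0.992, 986.648], [0.0, 0.0, 0.0, 1.0]]}
{'t': 0.1, 'q': array([-1.32492962,  0.46935836, -0.04861748,  1.533552  ,  0.02409201,
        1.14104185, -0.0823362 ]), 'dq': array([-9.28443436e-05, -7.04227407e-04,  1.30581810e-03, -3.35153206e-03,
        1.60119754e-03, -2.18044539e-03,  7.75320621e-04]), 'tau': array([ 8.78830542e-04, -5.11514676e+01, -4.69948165e-02, -2.38388729e+01,
        1.07606052e-02,  4.43090452e-03,  9.93494524e-06]), 'tool_pos': array([183.04728   , 649.47821851, 403.77732527]), 'tool_rot': array([ 1.36947039e-01,  9.90577973e-01, -8.81645402e-04, -9.88491455e-05]), 'wrist_force': array([0.1010543 , 0.93279699, 0.56278253]), 'torque': array([-0.02630572,  0.00687983, -0.07374864]), 'gripper_width': 85.94674288754241}
```

View pics/top0.png

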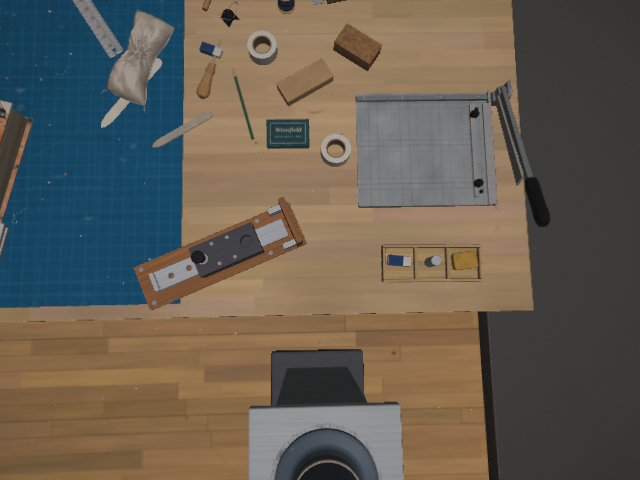

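View pics/scene0.png

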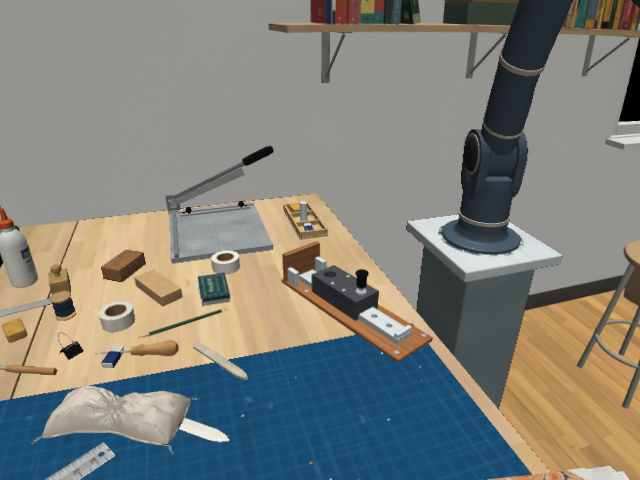

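The top view shows the gauge (knob about (199,257), socket about (246,241), fence at (290,222)). It also shows the tray, with the eraser at (399,261), the post at (433,261) and the beeswax at (465,260). I'll enlarge both.

```bash
cat > h.py <<'E'
from workcell import monitor, snapshot, camera_model, env
import cv2,numpy as np
from scipy.spatial.transform import Rotation as R
def ray(m,uv,z):
    K=np.array([[m['fx'],0,m['cx']],[0,m['fy'],m['cy']],[0,0,1]])
    p=cv2.undistortPoints(np.array([[uv]],float),K,np.array(m['dist'],float))[0,0]
    T=np.array(m['T']);d=T[:3,:3]@[p[0],p[1],1];o=T[:3,3]
    return o+d*(z-o[2])/d[2]
def proj(m,P):
    T=np.linalg.inv(np.array(m['T']));K=np.array([[m['fx'],0,m['cx']],[0,m['fy'],m['cy']],[0,0,1]])
    return cv2.projectPoints(np.array(P,float).reshape(-1,1,3),cv2.Rodrigues(T[:3,:3])[0],T[:3,3],K,np.array(m['dist'],float))[0][:,0]
def togo(grasp,yaw=None):
    "tool-axis shift from current measured pose so the grasp point reaches world grasp"
    s=monitor.state();r=R.from_quat(s['tool_rot']);g=s['tool_pos']+r.apply([0,0,155])
    return np.round(r.inv().apply(np.array(grasp)-g),1)
E
python3 - <<'E'
from h import *
im=cv2.imread('pics/top0.png')
a=cv2.resize(im[195:310,130:310],None,fx=4.4,fy=4.4,interpolation=cv2.INTER_CUBIC)
b=cv2.resize(im[240:287,375:487],None,fx=5,fy=5,interpolation=cv2.INTER_CUBIC)
cv2.imwrite('pics/a.png',a);cv2.imwrite('pics/b.png',b)
m=camera_model('top')
print('knob top',ray(m,(199,257),105),'socket',ray(m,(246,241),57),'post',ray(m,(433.5,260),66))
print('tray',[ray(m,u,22).round() for u in ((382,246),(480,246),(382,281),(480,280))])
s=monitor.state();print(R.from_quat(s['tool_rot']).as_matrix().round(3))
E
```

```text
knob top [458.73062456 241.62089527 105.        ] socket [494.45249254 157.43816368  57.        ] post [ 447.38909139 -227.10956989   66.        ]
tray [array([ 483., -130.,   22.]), array([ 479., -342.,   22.]), array([ 408., -127.,   22.]), array([ 406., -337.,   22.])]
[[-0.962  0.271 -0.   ]
 [ 0.271  0.962 -0.002]
 [-0.    -0.002 -1.   ]]
```

View pics/a.png

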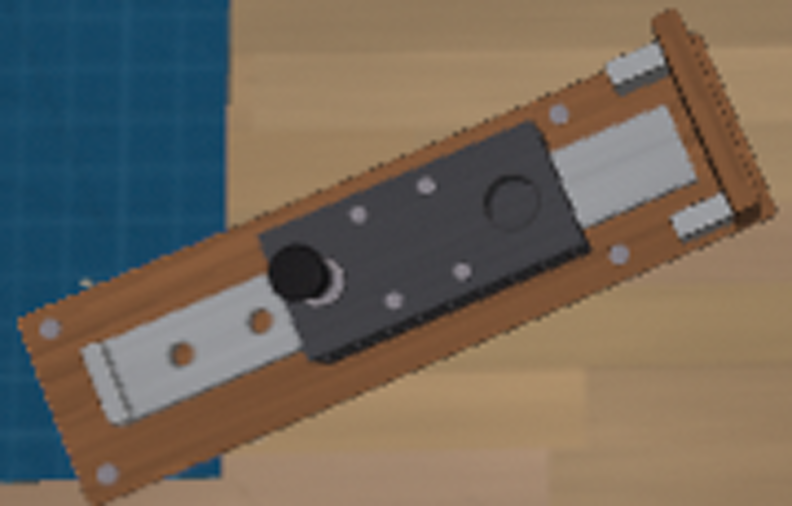

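View pics/b.png

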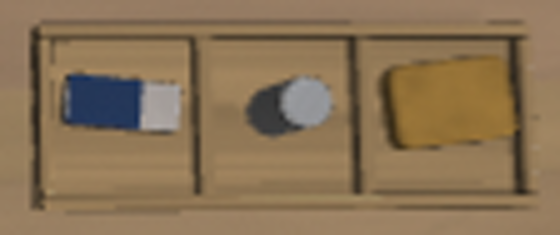

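Crop readings, in top-image pixels:
- Knob top is at (197.6,256.7) and socket at (246.2,240.5).
- The two free holes are at (188.9,267.6) and (170.9,275.1), so the pin starts in the x=30 hole.
- Post top is at (435.8,260.0), in the middle compartment.

Next I'll fit the gauge pose.

```bash
python3 - <<'E'
from h import *
from scipy.optimize import least_squares
m=camera_model('top')
c=lambda x,y:((x+.5)/4.4-.5+130,(y+.5)/4.4-.5+195)
obs=np.array([c(298,272),c(513,202),c(261,321),c(182,354),c(20,318),c(97,506)])
G=np.array([[30,0,105],[-65,0,57],[70,0,22],[110,0,22],[180,50,10],[180,-50,10]],float)
# signs of gauge y: find by trying both
for sg in (1,-1):
    G2=G*[1,sg,1]
    def W(p):
        r=R.from_euler('z',p[2]);return r.apply(G2)+[p[0],p[1],0]
    f=least_squares(lambda p:(proj(m,W(p))-obs).ravel(),[480,200,1.97],x_scale=[10,10,.1])
    print(sg,f.x,np.degrees(f.x[2]));print((proj(m,W(f.x))-obs).round(1).tolist());print(W(f.x).round(1).tolist())
u=(375+306.5/5-.5,240+102.5/5-.5);print('post',u,ray(m,u,66))
print(togo([500,200,250]))
E
```

```text
1 [471.65421548 216.35723462   1.9609156 ] 112.35218813245568
[[0.4, -0.2], [0.4, -0.5], [0.5, -0.4], [0.6, -0.3], [16.4, 43.2], [-18.2, -43.0]]
[[460.2, 244.1, 105.0], [496.4, 156.2, 57.0], [445.0, 281.1, 22.0], [429.8, 318.1, 22.0], [357.0, 363.8, 10.0], [449.4, 401.8, 10.0]]
-1 [471.4257033  216.41674754   1.96247292] 112.44141560605397
[[0.4, -0.0], [0.3, -0.4], [0.5, -0.2], [0.6, -0.1], [-0.7, -0.0], [-1.1, 0.7]]
[[460.0, 244.1, 105.0], [496.2, 156.3, 57.0], [444.7, 281.1, 22.0], [429.4, 318.1, 22.0], [448.9, 401.9, 10.0], [356.5, 363.7, 10.0]]
post (435.8, 260.0) [ 447.30474898 -231.84282898   66.        ]
[-427.  -346.4   -0.6]
```

Call:
step_arm(
  increments=[
    [-60,-40,0,10],
    [-110,-85,0,20],
    [-160,-130,0,30],
    [-205,-170,0,40],
    [-250,-205,0,51.9],
    [-295,-240,0,51.9],
    [-340,-275,0,51.9],
    [-385,-310,0,51.9],
    [-427,-346,0,51.9],
    [-427,-346,0,51.9],
  ],
  claw=60,
)

```text
t: 1.35
tool_pos: [502.3, 195.8, 404.7]
tool_rot: [0.561, 0.828, -0.001, 0.001]
wrist_force: [-0.8, 0.9, 0.4]
gripper_width: 59.8
```

```bash
python3 - <<'E'
from h import *
print(togo([447.3,-231.8,170]));s=monitor.state();print(s['tool_pos'],s['q'],R.from_quat(s['tool_rot']).as_matrix().round(3))
E
```

```text
[-376.1 -209.9   80.5]
[502.29645378 195.8429226  404.65725424] [-0.74209977  0.25051424  0.35217591  1.87390175 -0.09713495  1.03404093
  0.0302393 ] [[-0.371  0.928  0.001]
 [ 0.928  0.371 -0.002]
 [-0.002  0.    -1.   ]]
```

Call:
step_arm(
  increments=[
    [-50,-28,0,0],
    [-100,-56,0,0],
    [-150,-84,10,0],
    [-200,-112,20,0],
    [-250,-140,40,0],
    [-300,-168,60,0],
    [-350,-195,75,0],
    [-376,-210,80,0],
    [-376,-210,80,0],
    [-376,-210,80,0],
  ],
)

```text
t: 2.6
tool_pos: [449.5, -225.3, 324.4]
tool_rot: [0.556, 0.831, 0.0, -0.001]
wrist_force: [0.4, 0.3, -0.1]
gripper_width: 60.1
```

```bash
python3 - <<'E'
from h import *
m=camera_model('wrist');cv2.imwrite('pics/w1.png',snapshot('wrist'))
s=monitor.state();print(s['tool_pos'],s['q'],m)
print('pred post top',proj(m,[447.3,-231.8,66]),togo([447.3,-231.8,53]))
E
```

```text
[ 449.60420607 -225.06807165  324.5863929 ] [-0.08659462  0.31076061  0.56943638  2.04735982 -0.22404014  0.84320837
  1.00434205] {'fx': 393.1111975988948, 'fy': 393.1111975988948, 'cx': 316.306568574931, 'cy': 240.8324263775431, 'dist': array([-0.01561943,  0.        ,  0.        ,  0.        ,  0.        ]), 'T': array([[ 9.24395901e-01,  3.66490155e-01,  1.05722206e-01,
         4.21746273e+02],
       [ 3.81433836e-01, -8.88663567e-01, -2.54529554e-01,
        -1.61554036e+02],
       [ 6.68897363e-04,  2.75612103e-01, -9.61268704e-01,
         2.93783606e+02],
       [ 0.00000000e+00,  0.00000000e+00,  0.00000000e+00,
         1.00000000e+00]])}
pred post top [[310.85041954 255.6187819 ]] [ -5.6  -4.8 116.6]
```

View pics/w1.png

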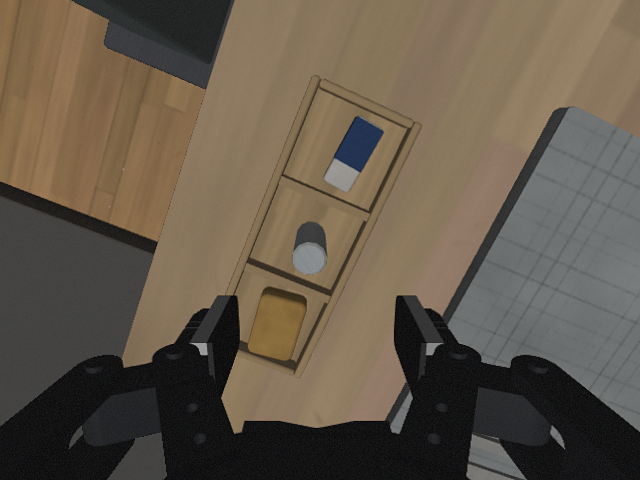

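The wrist view shows the post top at (310,258), about 1.5 mm from the prediction. The post is upright and clear of the walls.

```bash
python3 - <<'E'
from h import *
m=camera_model('wrist');p=ray(m,(310,258),66);print(p,togo([p[0],p[1],53]))
E
```

```text
[ 447.63744888 -233.19598974   66.        ] [ -7.1  -5.  116.6]
```

Call:
step_arm(
  increments=[
    [-6.5,-5,0,0],
    [-6.5,-5,30,0],
    [-6.5,-5,60,0],
    [-6.5,-5,90,0],
    [-6.5,-5,110,0],
    [-6.5,-5,116.5,0],
    [-6.5,-5,116.5,0],
    [-6.5,-5,116.5,0],
  ],
)

```text
t: 3.65
tool_pos: [447.3, -234.9, 209.0]
tool_rot: [0.557, 0.831, 0.0, 0.001]
wrist_force: [0.4, 0.5, -0.0]
gripper_width: 60.4
```

```bash
python3 - <<'E'
from h import *
print(togo([447.5,-232.5,53]))
E
```

```text
[2.3 0.9 1. ]
```

Call:
step_arm(
  increments=[
    [2,1,0,0],
    [2,1,0,0],
    [2,1,0,0],
  ],
)

```text
t: 4.03
tool_pos: [447.1, -232.4, 208.4]
tool_rot: [0.557, 0.831, 0.0, 0.0]
wrist_force: [-0.4, -0.6, 0.6]
gripper_width: 60.1
```

Call:
step_arm(
  increments=[
    [0,0,0,0],
    [0,0,0,0],
    [0,0,0,0],
    [0,0,0,0],
    [0,0,0,0],
    [0,0,0,0],
  ],
  claw=0,
)

```text
t: 4.78
tool_pos: [447.0, -232.6, 208.3]
tool_rot: [0.557, 0.831, 0.0, 0.0]
wrist_force: [-0.5, 0.5, 5.3]
gripper_width: 20.2
```

Call:
step_arm(
  increments=[
    [0,0,-30,0],
    [0,0,-60,0],
    [0,0,-100,0],
    [0,0,-120,0],
    [0,0,-120,0],
    [0,0,-120,0],
  ],
)

```text
t: 5.52
tool_pos: [446.7, -232.0, 327.0]
tool_rot: [0.557, 0.831, -0.0, -0.001]
wrist_force: [0.2, -0.2, -0.4]
gripper_width: 20.3
```

```bash
python3 - <<'E'
from h import *
s=monitor.state();print(s['tool_pos'],s['gripper_width'],s['wrist_force'],R.from_quat(s['tool_rot']).as_matrix().round(3)); print(togo([496.2,156.3,175]))
E
```

```text
[ 446.68085279 -232.03887876  327.03505316] 20.328347160476408 [ 0.17639874 -0.23797446 -0.39454461] [[-0.381  0.925 -0.002]
 [ 0.925  0.381  0.001]
 [ 0.001 -0.001 -1.   ]]
[340.  193.8  -2.7]
```

Call:
step_arm(
  increments=[
    [50,28,0,0],
    [100,57,0,0],
    [150,85,0,0],
    [200,114,0,0],
    [250,142,0,0],
    [300,171,0,0],
    [330,188,0,0],
    [340,194,0,0],
    [340,194,0,0],
    [340,194,0,0],
  ],
)

```text
t: 6.78
tool_pos: [497.1, 153.7, 327.8]
tool_rot: [0.558, 0.83, -0.001, -0.0]
wrist_force: [-0.6, -1.4, -0.9]
gripper_width: 19.8
```

```bash
python3 - <<'E'
from h import *
m=camera_model('wrist');cv2.imwrite('pics/w2.png',snapshot('wrist'))
s=monitor.state();print(s['t'],s['tool_pos'],s['wrist_force'],s['gripper_width'])
print(togo([496.2,156.3,175]),'socket pred',proj(m,[496.2,156.3,57]),'knob',proj(m,[460,244.1,105]))
r=R.from_quat(s['tool_rot']);g=s['tool_pos']+r.apply([0,0,155]);print('posttop',proj(m,g+[0,0,13]),'foot',proj(m,g-[0,0,47]),g)
E
```

```text
6.825 [497.11673247 153.69428452 327.98434061] [-0.17772024 -0.09531559 -0.04786462] 20.092967260266033
[ 2.8  0.3 -2. ] socket pred [[318.97417956 236.94959218]] knob [[318.97460387  62.51150347]]
posttop [[320.47525144 353.16835625]] foot [[319.26032287 282.35332199]] [497.0237393  153.57973729 172.98441083]
```

View pics/w2.png

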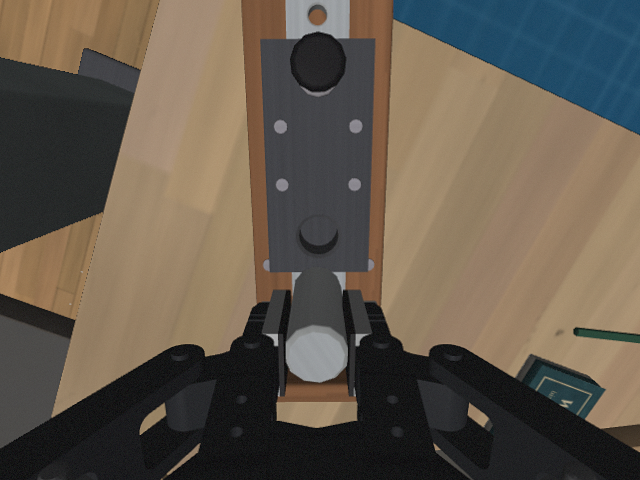

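```bash
python3 - <<'E'
from h import *
im=cv2.imread('pics/w2.png');c=im[200:400,250:390]
c=cv2.convertScaleAbs(cv2.resize(c,None,fx=3,fy=3,interpolation=cv2.INTER_CUBIC),alpha=1.8,beta=10)
cv2.imwrite('pics/c2.png',c)
E
```

```text
(no output)
```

View pics/c2.png

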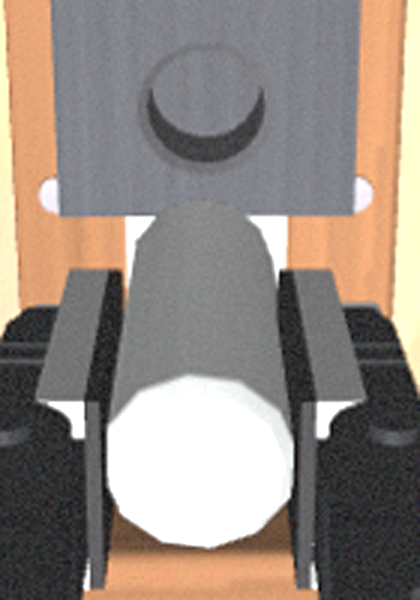

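The crop shows the socket centre at about (317,235.3) and the post top at (316.3,353.5). The camera's small lateral bias is common to both, so the post needs about +3.7 mm in tool x and +0.2 mm in tool y. I'll go down to just above the mouth.

Call:
step_arm(
  increments=[
    [3.7,0.2,0,0],
    [3.7,0.2,20,0],
    [3.7,0.2,40,0],
    [3.7,0.2,58,0],
    [3.7,0.2,61,0],
    [3.7,0.2,61,0],
    [3.7,0.2,61,0],
    [3.7,0.2,61,0],
  ],
)

```text
t: 7.82
tool_pos: [496.1, 159.3, 267.8]
tool_rot: [0.557, 0.831, 0.001, 0.0]
wrist_force: [-0.1, -0.1, -0.3]
gripper_width: 20.4
```

```bash
python3 - <<'E'
from h import *
m=camera_model('wrist');im=snapshot('wrist');cv2.imwrite('pics/w3.png',im)
s=monitor.state();print(s['t'],s['tool_pos'],s['wrist_force'])
r=R.from_quat(s['tool_rot']);g=s['tool_pos']+r.apply([0,0,155]);print(g)
print('socket pred',proj(m,[496.2,156.3,57]),'foot',proj(m,g-[0,0,47.3]),'top',proj(m,g+[0,0,12.7]))
c=im[60:400,220:420];c=cv2.convertScaleAbs(cv2.resize(c,None,fx=1.75,fy=1.75,interpolation=cv2.INTER_CUBIC),alpha=1.8,beta=10)
cv2.imwrite('pics/c3.png',c)
E
```

```text
7.875 [496.037723   159.3122806  267.68846172] [-0.09877981 -0.25414432 -0.69327463]
[496.16826627 159.40436841 112.68854405]
socket pred [[316.07895448 280.94552133]] foot [[318.55233741 281.90920801]] top [[319.9106116  352.04620753]]
```

View pics/c3.png

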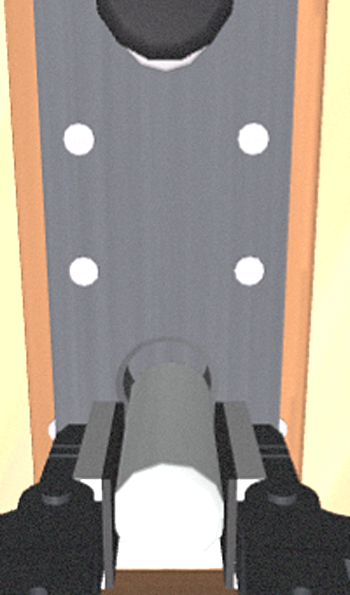

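```bash
python3 - <<'E'
from h import *
m=camera_model('wrist');s=monitor.state();r=R.from_quat(s['tool_rot']);g=s['tool_pos']+r.apply([0,0,155]);print(g)
a=np.linspace(0,6.283,90);C=np.c_[np.cos(a),np.sin(a),0*a]
def box(c,rad):
    p=proj(m,C*rad+c);return p.min(0).round(1),p.max(0).round(1)
print('socket circ at g',box([g[0],g[1],57],14.5))
for rad,h in ((8,47.3),(11,44.3),(11,-12.7)): print(rad,box(g-[0,0,h],rad))
E
```

```text
[496.16826627 159.40436841 112.68854405]
socket circ at g (array([289. , 247.2]), array([348.3, 302.8]))
8 (array([301.7, 265.9]), array([335.8, 297.8]))
11 (array([295. , 261.9]), array([342.7, 306.3]))
11 (array([286. , 321.5]), array([354.3, 381.6]))
```

The crop shows the socket mouth (x 286–342, far edge at 253.5). The post sits about 1.3 mm too far in +y and about 1.5 mm in +x. I'll correct that and insert in stages.

Call:
step_arm(
  increments=[
    [-1.5,-1.2,0,0],
    [-1.5,-1.2,0,0],
    [-1.5,-1.2,4,0],
    [-1.5,-1.2,8,0],
    [-1.5,-1.2,12,0],
    [-1.5,-1.2,16,0],
    [-1.5,-1.2,16,0],
  ],
)

```text
t: 8.75
tool_pos: [495.2, 157.4, 250.7]
tool_rot: [0.557, 0.831, -0.0, -0.0]
wrist_force: [0.1, -0.5, -1.1]
gripper_width: 19.9
```

It's 8 mm into the socket with no contact force. Continuing.

Call:
step_arm(
  increments=[
    [0,0,4,0],
    [0,0,8,0],
    [0,0,11,0],
    [0,0,12,0],
    [0,0,13,0],
    [0,0,13,0],
  ],
)

```text
t: 9.5
tool_pos: [495.4, 157.4, 238.2]
tool_rot: [0.557, 0.831, 0.0, -0.0]
wrist_force: [0.0, 0.7, -0.4]
gripper_width: 20.5
```

Call:
step_arm(
  increments=[
    [0,0,0.8,0],
    [0,0,1.5,0],
    [0,0,1.5,0],
  ],
)

```text
t: 9.88
tool_pos: [495.5, 157.4, 237.3]
tool_rot: [0.557, 0.831, 0.0, -0.0]
wrist_force: [-1.3, -1.2, 4.9]
gripper_width: 20.1
```

It's seated: 4.9 N at the bottom, and the height matches. Releasing and backing off.

Call:
step_arm(
  increments=[
    [0,0,0,0],
    [0,0,0,0],
    [0,0,0,0],
    [0,0,0,0],
  ],
  claw=60,
)

```text
t: 10.38
tool_pos: [495.3, 157.4, 236.6]
tool_rot: [0.557, 0.831, -0.0, -0.0]
wrist_force: [-0.4, -0.1, -0.1]
gripper_width: 59.8
```

Call:
step_arm(
  increments=[
    [0,0,-30,0],
    [0,0,-60,0],
    [0,0,-85,0],
    [0,0,-85,0],
    [0,0,-85,0],
    [0,0,-85,0],
  ],
)

```text
t: 11.12
tool_pos: [495.0, 157.3, 320.6]
tool_rot: [0.557, 0.831, -0.001, -0.001]
wrist_force: [0.8, 0.6, -0.2]
gripper_width: 60.4
```

```bash
python3 - <<'E'
from h import *
m=camera_model('wrist');im=snapshot('wrist');cv2.imwrite('pics/w4.png',im)
s=monitor.state();print(s['t'],s['tool_pos'],R.from_quat(s['tool_rot']).as_matrix().round(3))
print('socket',proj(m,[496.2,156.3,57]),'knob',proj(m,[460,244.1,105]),'posttop',proj(m,[496.2,156.3,95]),togo([460,244.1,165]))
E
```

```text
11.175 [495.07079736 157.34313916 320.69876888] [[-0.38   0.925 -0.002]
 [ 0.925  0.38  -0.001]
 [-0.    -0.002 -1.   ]]
socket [[320.36126173 246.79955335]] knob [[321.51743544  70.56025669]] posttop [[320.95708301 267.84784362]] [93.6  0.9  0.7]
```

View pics/w4.png

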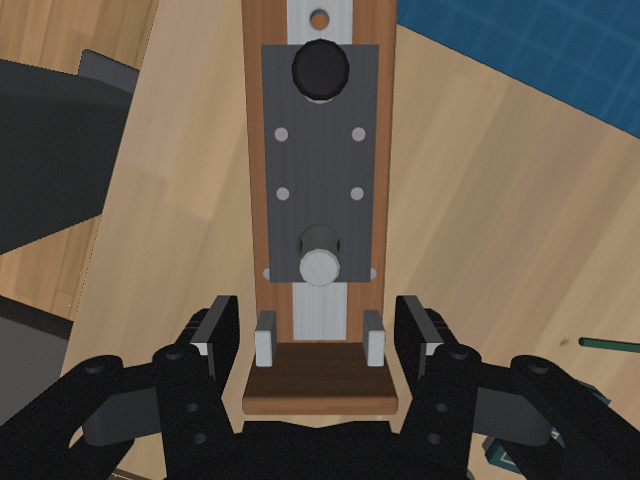

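The picture shows the post upright in the socket, its top at (319.5,267.5) as predicted for a fully home post. The knob is at (320.5,70), also as predicted. Moving over the knob and down beside it.

Call:
step_arm(
  increments=[
    [45,0.2,0,0],
    [80,0.3,0,0],
    [94.5,0.3,0,0],
    [94.5,0.3,0,0],
    [94.5,0.3,25,0],
    [94.5,0.3,50,0],
    [94.5,0.3,75,0],
    [94.5,0.3,84,0],
    [94.5,0.3,84,0],
    [94.5,0.3,84,0],
  ],
)

```text
t: 12.42
tool_pos: [460.3, 244.7, 238.6]
tool_rot: [0.557, 0.831, 0.001, 0.0]
wrist_force: [0.6, -0.2, -0.3]
gripper_width: 60.3
```

```bash
python3 - <<'E'
from h import *
print(togo([459.6,244.7,81]),monitor.state()['wrist_force'])
E
```

```text
[ 0.3 -0.9  2.6] [ 0.63593559 -0.15468153 -0.30104473]
```

Call:
step_arm(
  increments=[
    [0,-0.7,2,0],
    [0,-0.7,2,0],
    [0,-0.7,2,0],
  ],
)

```text
t: 12.8
tool_pos: [459.0, 244.7, 235.9]
tool_rot: [0.557, 0.831, 0.0, 0.0]
wrist_force: [0.4, -0.7, -0.2]
gripper_width: 60.0
```

Call:
step_arm(
  increments=[
    [0,0,0,0],
    [0,0,0,0],
    [0,0,0,0],
    [0,0,0,0],
    [0,0,0,0],
    [0,0,0,0],
  ],
  claw=0,
)

```text
t: 13.55
tool_pos: [459.7, 244.9, 236.1]
tool_rot: [0.557, 0.831, 0.001, 0.001]
wrist_force: [3.8, 1.4, 0.9]
gripper_width: 20.5
```

Knob gripped below its lip. Pulling up 14 mm.

Call:
step_arm(
  increments=[
    [0,0,-4,0],
    [0,0,-8,0],
    [0,0,-12,0],
    [0,0,-14,0],
    [0,0,-14,0],
    [0,0,-14,0],
  ],
)

```text
t: 14.3
tool_pos: [459.5, 245.0, 249.1]
tool_rot: [0.557, 0.831, 0.001, 0.001]
wrist_force: [6.9, 3.4, -7.9]
gripper_width: 20.5
```

Plunger is up about 13 mm and the vertical force of −7.9 N matches the spring. Sliding.

Call:
step_arm(
  increments=[
    [5,0,0,0],
    [10,0,0,0],
    [15,0,0,0],
    [20,0,0,0],
    [25,0,0,0],
    [30,0,0,0],
    [35,0,0,0],
    [39.5,0,0,0],
    [39.5,0,0,0],
    [39.5,0,0,0],
  ],
)

```text
t: 15.55
tool_pos: [444.5, 281.4, 249.0]
tool_rot: [0.557, 0.831, 0.001, 0.001]
wrist_force: [7.2, 2.7, -7.8]
gripper_width: 20.8
```

```bash
python3 - <<'E'
from h import *
s=monitor.state();print(s['tool_pos'],s['wrist_force'],s['gripper_width'],(s['tool_pos'][:2]-[460,244.1])@[-.3815,.9244],(s['tool_pos'][:2]-[460,244.1])@[.9244,.3815])
m=camera_model('wrist');cv2.imwrite('pics/w5.png',snapshot('wrist'))
m=camera_model('scene');cv2.imwrite('pics/s5.png',cv2.resize(snapshot('scene')[220:370,250:450],None,fx=4,fy=4,interpolation=cv2.INTER_CUBIC))
E
```

```text
[444.47551579 281.39130351 248.98815795] [ 7.23484094  2.70553397 -7.78128846] 20.75404865200015 40.39467168472125 -0.12420091179944492
```

View pics/s5.png

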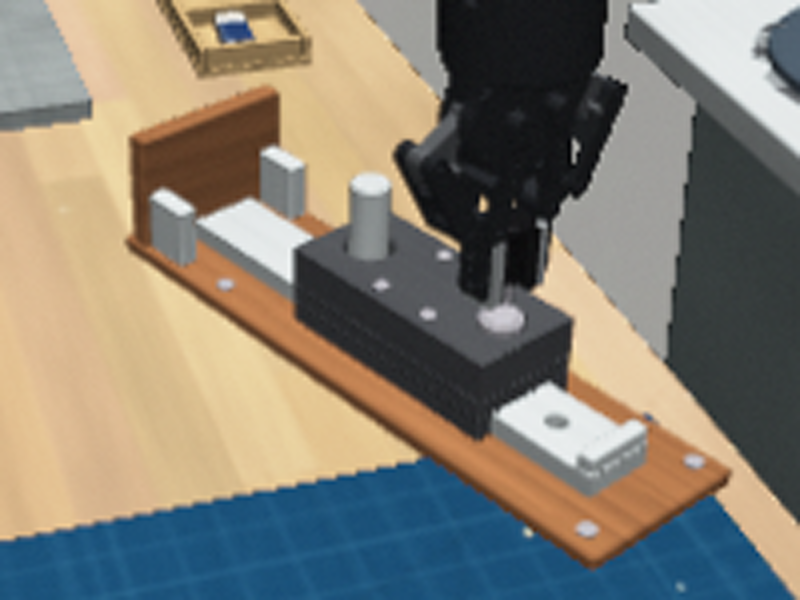

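The carriage moved with the knob. The post is upright and one free hole remains, with the tool at 40.4 mm along the rail. Lowering.

Call:
step_arm(
  increments=[
    [0,0,3,0],
    [0,0,6,0],
    [0,0,9,0],
    [0,0,12,0],
    [0,0,13.5,0],
    [0,0,13.5,0],
    [0,0,13.5,0],
  ],
)

```text
t: 16.52
tool_pos: [444.6, 281.4, 236.2]
tool_rot: [0.557, 0.831, 0.001, 0.001]
wrist_force: [6.4, 2.4, -2.9]
gripper_width: 20.7
```

The pin is down: z is back to its value at the grip. I'll press lightly to hold it fully home.

Call:
step_arm(
  increments=[
    [0,0,0.7,0],
    [0,0,1.5,0],
    [0,0,1.5,0],
    [0,0,1.5,0],
  ],
)

```text
t: 17.02
tool_pos: [444.7, 281.3, 235.9]
tool_rot: [0.557, 0.831, 0.001, 0.0]
wrist_force: [1.5, 1.4, 8.4]
gripper_width: 20.5
```

```bash
python3 - <<'E'
from h import *
s=monitor.state();print(s['tool_pos'],s['wrist_force'],s['gripper_width'])
a=snapshot('wrist');b=cv2.resize(snapshot('scene')[235:335,310:400],(540,480)[::1],interpolation=cv2.INTER_CUBIC)
o=cv2.imread('pics/scene0.png')
cv2.imwrite('pics/f.png',cv2.resize(np.hstack([cv2.resize(a,(420,315)),cv2.resize(b,(378,315))]),None,fx=1,fy=1))
m=camera_model('wrist');ax=np.array([-.3815,.9244])
P=np.array([496.2,156.3])+ax*40;print('posttop pred',proj(m,[*P,95])*420/640)
E
```

```text
[444.72333888 281.34896541 235.86937853] [1.49608466 1.44626601 8.44906611] 20.511623244529346
posttop pred [[209.31534708 373.68070568]]
```

View pics/f.png

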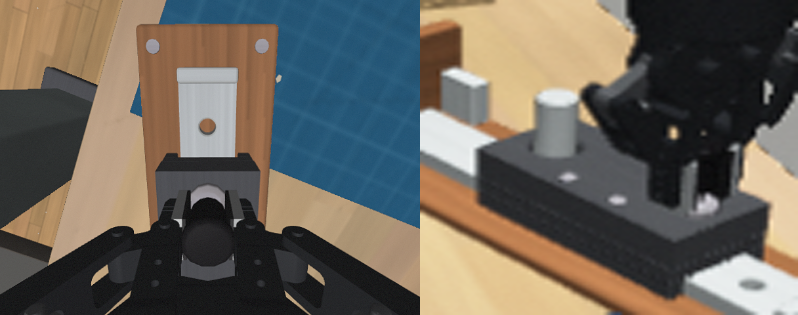

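The last picture shows the fingers around the knob close above the carriage, the post upright and seated, and one free hole beyond the carriage. All checks agree, so I'm handing in.

```bash
python3 -c "
from workcell import env;env.hand_in()"
```

```text
the job is handed in; nothing more can be done
```

The job is done and handed in at about 17 s of the 58 s allowed; `hand_in` reports no verdict. I took the post from the middle compartment and stood it in the socket. I then pulled the knob up about 13 mm, slid the carriage one hole away from the fence, lowered the pin and kept the grip on the knob.

What the last checks showed:
- **Post:** it touched bottom in the socket at the expected height. After I let go, the camera showed it upright with its top where a fully home post should be, and still upright and seated after the slide.
- **Carriage:** the tool stood about 40.4 mm along the rail from the knob's estimated starting point, and one free hole was left beyond the carriage. I did not measure the carriage position directly.
- **Pin:** the tool's height was back within 0.2 mm of where it first gripped the knob. A further push raised the vertical force from −2.9 N to +8.4 N with only 0.3 mm of travel, so the pin is at the bottom of the hole.
- **Grip:** the fingers are still closed on the knob at a reading of 20.5 mm.
- **Beeswax and eraser:** I did not touch them, but I took no final picture covering both.

One reading disagreed: the gripper showed 20.2 mm on the 22 mm post. The post did not slip.

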